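Shift the microtome's feed lever into third

ROBOT

A 7-joint arm with a two-finger parallel gripper is mounted at the origin on the work surface. World frame = base frame: x ahead of the robot, y to its left, z up, the work surface at z = 0. Lengths are in m, angles in rad, forces in N, time in s.
With the tool pointing down it reaches from about 0.425 to 0.925 m from the base axis. Payload 6.8 kg.
Tool frame: the origin (TCP) lies between the finger pads; the fingertips stand r.tcp_to_tips ahead of it and the grasp point (between the pads) lies 3 mm ahead of it (r.tcp_to_tips is the distance from the TCP to the fingertips, in m); z points along the fingers, y is the line along which they close (so a half turn about z gives the same grasp; the last joint's range is limited). The gripper opens to 85 mm and grips with 20 to 120 N. Pads are 22 mm wide; open, the fingers measure 114 mm over their backs; the gripper's body (76 mm by 85 mm) begins 54 mm behind the grasp point. The pads swing forward as they close: fully open they stand 13 mm farther back than shut.
Start: joints at [1.187, 0.477, 0.022, 1.555, -0.011, 1.109, -0.083], TCP at [0.184, -0.65, 0.253] pointing down, gripper open.
Joint ranges: [-2.96, 2.96], [-0.34, 2.1], [-1.41, 1.46], [0.24, 2.44], [-1.37, 4.51], [0.17, 1.92], [-2.96, 2.96]. Speed limits (rad/s): [2.39, 2.39, 3.14, 3.14, 3.14, 3.14, 3.14].

INTERFACE

Orientations are given as a rotation vector (axis times angle).
In Python, from bench import r gives the robot as it stands. The module is installed in compiled form; this text tells all that it offers.
- The arm moves only by the tool step_arm, never from a script. Its argument "moves" is a list of rows, each an object of numbers: "rx", "ry", "rz": the turn, a rotation vector about the tool's x, y, z in degrees; "dx", "dy", "dz": the shift along the tool's x, y, z in mm; "gripper": the opening, from -1 (shut) to 1 (fully open). In form: [{"rx": .., "ry": .., "rz": .., "dx": .., "dy": .., "dz": .., "gripper": ..}, ...]. A call has 1 to 20 rows; each row shifts and turns the commanded pose from where the row before left it, along the tool's axes as they then stand; what a row does not reach is not made up. A row lasts 1/8 s, in which the tool goes at most 62.5 mm and 10.7 degrees, less where a joint would pass 70% of its speed; a pose out of reach is approached as far as the arm can. A call is refused whole if a number of a shift passes 62.5 or a number of a turn 10.7, either way. A call with a gripper value outside its range is refused whole. The fingers move at their own pace and stop on an object; "grip_force" is the grip in N (left out, the last holds). Time passes only in rows, so rows that do not move let the fingers close. It gives the time, the measured TCP pose, the force, the opening and the grip force at its end, in the units of the state.
- r.get_obs(): the state, without advancing time (a new reading comes with each control period).
- r.grab_frame(name): name is "side" or "top" or "wrist"; returns the picture (384x512x3 uint8, blue, green, red); there is no depth.
- r.camera_info(name): a dict with "mtx" (3x3 intrinsics, pixels), "rvec" (rotation vector, rad) and "tvec" (3), from world to camera coordinates, as OpenCV has them. Camera axes: x right, y down, z forward; pixel columns grow to the right and rows downward; lengths in m; the calibration is good to about 2 mm. A picture is of the moment at which its call begins: read the wrist's pose just before it. camera_info takes no time and is no camera call; for the wrist camera it gives the pose at the moment of the call.
- r.hand_in(): hands the job in; it is judged then, once.
The state is a dict: "clock": time; "joints": joint angles; "qvel": joint speeds; "tau": joint torques, N m; "tcp_pos": TCP position; "orientation": TCP orientation; "contact_force": force on the tool from outside, world axes, zero at the start; "moment": the same for the moment, N m; "grip_width": finger opening in m; "gripper_force": force on a finger pad.
Only numpy, scipy, OpenCV 4.12 (cv2) and the standard library are available. Lean on these libraries where they do the work, as an engineer would, in place of code of your own. Each camera call takes 0.05 s, during which the arm holds its last target. There are 200 camera calls.

TASK

Set the bench microtome to its third feed: with the closed fingertips, push its black-knobbed lever along the H-gate from wherever it stands in the left-hand column to the cross channel, across to the right, then forward (away from the robot) fully home in the third slot, the far right one. Only push the lever, never take it between the fingers; do not run it into the fourth slot (near right) on the way, and leave everything else on and around the machine where it stands.

Things in the scene. Friction and masses are not known exactly. Their poses are not given: they have to be found in the camera images.
- microtome: White bench machine, fixed. Origin: on the bench directly below the centre of its steel H-gate. z up, x 'forward' (far side, away from the robot), y 'left'; turned up to 0.4 rad. Its top is 96 mm high; from the origin it extends 100 mm back, 110 forward, 100 right, 270 left (handwheel to 310 left, under 95 mm high). A blade holder 143 mm high stands 145 to 245 mm left of the gate.
- gate (a point): Centre of the H-gate, on its top face 101 mm above the bench: a steel plate 80 x 84 mm with dark slots. Two columns run forward-back, their centre lines 16 mm left and right of here, joined half-way by one cross channel. First slot = forward left, second = back left, third = forward right, fourth = back right. Axes as the microtome's.
- slot3 (a point): Point on the gate's top face where the stem's axis stands when the lever is fully home in the third slot (forward right): 19 mm forward and 16 mm right of the gate's centre.
- knob (a point): Centre of the lever's black cylindrical knob, 28 mm across, 40 mm tall, on a steel stem 10 mm thick; z axis up along the stem. The lever tips about a point 35 mm above the bench straight below the gate's centre; the knob's centre is 150 mm from it (185 mm above the bench when upright, knob's top 205 mm). The lever stays where left; 2 to 3 N at the knob moves it.
- across (a joint): Sideways tilt of the lever, rad: -0.25 in the left column, +0.25 in the right column (0.25 rad is 37 mm at the knob). It changes freely only in the cross channel, joint fore within about 0.05 of 0; from about 0.15 on either side the tongues between the columns block it (in between, their rounded corners steer it back to the channel).
- fore (a joint): Forward-back tilt of the lever, rad: 0 in the cross channel, +0.28 at the forward end of a slot, -0.28 at the back end (0.28 rad is 41 mm at the knob). The lever starts somewhere along the left column, anywhere from -0.24 to +0.24.
- jar: Bystander, loose: amber jar with black lid, 56 mm across, 85 mm tall. Origin at its underside's centre.
- pot: Bystander, loose: white open specimen pot, 52 mm across, 50 mm tall, on the robot's side of the machine. Origin at its underside's centre.
- cassettes: Bystander, loose: grey block of specimen cassettes 45 x 30 x 30 mm, standing on top of the machine left of the lever. Origin at its underside's centre.
- dish: Bystander, loose: aluminium dish 75 x 130 x 25 mm, on the robot's side of the machine. Origin at its underside's centre.
- brush: Bystander, loose: wooden brush 160 mm long, lying to the right.
- bottle: Bystander, loose: white bottle 60 mm across, 140 mm tall, to the left. Origin at its underside's centre.
- slidebox: Bystander, loose: blue slide box 85 x 60 x 35 mm, to the right. Origin at its underside's centre.

How it is judged:
On the way:
1. the lever has been brought across into the right column, still in the cross channel (value of joint across above 0.15 rad and value of joint fore between -0.12 and 0.12 rad).
At the end, for the whole second after the job is handed in: The lever rests in the right column (across above 0.15 rad), within 0.04 rad (6 mm at the knob) of the forward end of the third slot (fore above 0.24 rad), left alone and at rest; every bystander is within 15 mm of where it began (value of joint across above 0.15 rad and value of joint fore above 0.24 rad and velocity of joint fore between -0.05 and 0.05 rad/s and distance of each of jar, pot, cassettes, dish, brush, bottle, slidebox from where it was at the start of the episode below 0.015 m); the robot touches nothing.
It fails at once if a bystander is knocked, shifted more than 15 mm or lifted (distance of any of jar, pot, cassettes, dish, brush, bottle, slidebox from where it was at the start of the episode above 0.015 m).
It fails at once if the lever is taken between the fingers instead of being pushed (x of the grasp point in the frame of knob between -0.01 and 0.01 m and y of the grasp point in the frame of knob between -0.01 and 0.01 m and z of the grasp point in the frame of knob below 0.03 m).
It fails at once if the lever goes into the fourth slot (back right), more than 0.13 rad back of the cross channel (value of joint across above 0.1 rad and value of joint fore below -0.13 rad).
It also fails if it takes over 61 s, if anything falls off the work surface, if the arm or the gripper's body presses on something with over 40 N, if the wrist force passes 120 N, or if a joint passes its speed limit or range.

## Working session

There is one attempt and no reset: what is moved stays moved. The work goes in short steps, Python scripts to look and compute and a tool call to move; the robot and the scene stay as the last step left them, time stands still between calls to the robot, and variables do not carry over. Pictures are saved under pics/ and viewed, at most 10 in all, crops included, and the job is handed in when it is done.

Besides the shell and the picture viewer there is one more tool, called after ">>>" as name(argument=value, ...) on one line, values as JSON. step_arm: Moves the arm, as the interface text tells. Its arguments: {"type":"object","properties":{"moves":{"type":"array","items":{"type":"object","properties":{"rx":{"type":"number"},"ry":{"type":"number"},"rz":{"type":"number"},"dx":{"type":"number"},"dy":{"type":"number"},"dz":{"type":"number"},"gripper":{"type":"number"}}}},"grip_force":{"type":"number"}},"required":["moves"]}

```bash
mkdir -p pics; python3 - <<'E'
from bench import r
import cv2,numpy as np
o=r.get_obs();print({k:np.round(v,3) for k,v in o.items()},r.tcp_to_tips)
for n in("side","top"):
    cv2.imwrite(f"pics/{n}0.png",r.grab_frame(n)); c=r.camera_info(n)
    R=cv2.Rodrigues(np.array(c["rvec"]))[0];print(n,np.round(c["mtx"],1).tolist(),"pos",(-R.T@np.array(c["tvec"]).ravel()).round(3),"fwd",R[2].round(2))
E
```

```text
{'clock': np.float64(0.0), 'joints': array([ 1.187,  0.478,  0.022,  1.556, -0.011,  1.109, -0.083]), 'qvel': array([ 0.   ,  0.001, -0.   ,  0.   ,  0.   , -0.   , -0.001]), 'tau': array([-0.0000e+00, -5.9645e+01,  1.6080e+00, -2.8120e+01,  1.2000e-02,
        9.0000e-03,  0.0000e+00]), 'tcp_pos': array([ 0.184, -0.649,  0.252]), 'orientation': array([-3.11e+00, -4.32e-01,  1.00e-03]), 'contact_force': array([-0.385,  0.233,  0.19 ]), 'moment': array([0.032, 0.031, 0.028]), 'gripper_force': np.float64(0.0), 'grip_width': np.float64(0.086)} 0.022
side [[444.9, 0.0, 257.4], [0.0, 444.9, 189.6], [0.0, 0.0, 1.0]] pos [0.461 0.872 0.862] fwd [ 0.07 -0.74 -0.67]
top [[465.3, 0.0, 257.9], [0.0, 465.3, 198.4], [0.0, 0.0, 1.0]] pos [0.317 0.045 1.343] fwd [ 0.17  0.01 -0.99]
```

View pics/side0.png

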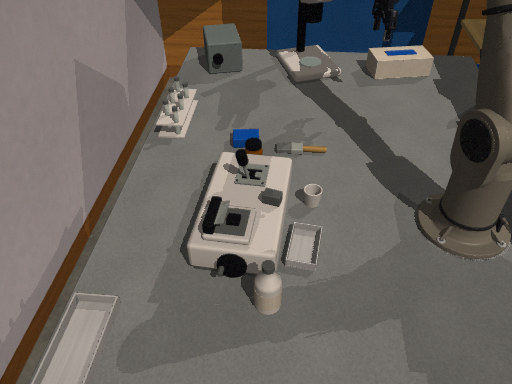

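View pics/top0.png

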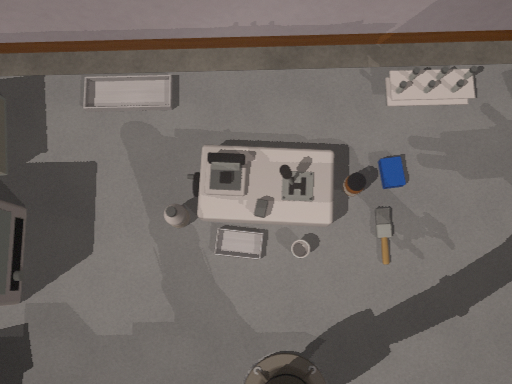

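The side view shows the machine with the lever tipped to the far left. The top view shows the gate at about (297,186) and the knob at about (286,171), so the lever is in the first slot. I'll zoom in and measure.

```bash
cat > h.py <<'E'
import cv2,numpy as np
from bench import r
def ray(n,uv,c=None):
    c=c or r.camera_info(n);R=cv2.Rodrigues(np.array(c["rvec"]))[0];t=np.array(c["tvec"]).ravel()
    p=cv2.undistortPoints(np.array([[uv]],float),np.array(c["mtx"]),None).ravel()
    return -R.T@t,R.T@np.r_[p,1]
def plane(n,uv,z,c=None):
    o,d=ray(n,uv,c);return o+d*(z-o[2])/d[2]
def proj(n,P,c=None):
    c=c or r.camera_info(n);return cv2.projectPoints(np.array(P,float).reshape(-1,1,3),np.array(c["rvec"]),np.array(c["tvec"]),np.array(c["mtx"]),None)[0].reshape(-1,2)
E
python3 - <<'E'
from h import *
im=cv2.imread("pics/top0.png")
a=cv2.resize(im[140:235,235:345],None,fx=7,fy=6.3,interpolation=cv2.INTER_CUBIC)
cv2.imwrite("pics/tc.png",cv2.resize(im[140:230,180:345],None,fx=4.8,fy=4.8,interpolation=cv2.INTER_CUBIC))
s=cv2.imread("pics/side0.png")
cv2.imwrite("pics/sc.png",cv2.resize(s[135:225,190:310],None,fx=6,fy=6,interpolation=cv2.INTER_CUBIC))
g=cv2.cvtColor(im,cv2.COLOR_BGR2GRAY)
m=cv2.inRange(g,165,255);m[:140]=0;m[230:]=0
m=cv2.morphologyEx(m,cv2.MORPH_CLOSE,np.ones((5,5)))
cs,_=cv2.findContours(m,0,2);c=max(cs,key=cv2.contourArea);b=cv2.minAreaRect(c);print(b)
P=np.array([plane("top",p,.096) for p in cv2.boxPoints(b)]);print(P.round(4))
E
```

```text
((264.0655517578125, 209.3543243408203), (131.7596893310547, 27.553569793701172), 5.79921817779541)
[[ 0.4872  0.2277  0.096 ]
 [ 0.5626  0.2204  0.096 ]
 [ 0.5182 -0.1355  0.096 ]
 [ 0.444  -0.1247  0.096 ]]
```

View pics/tc.png

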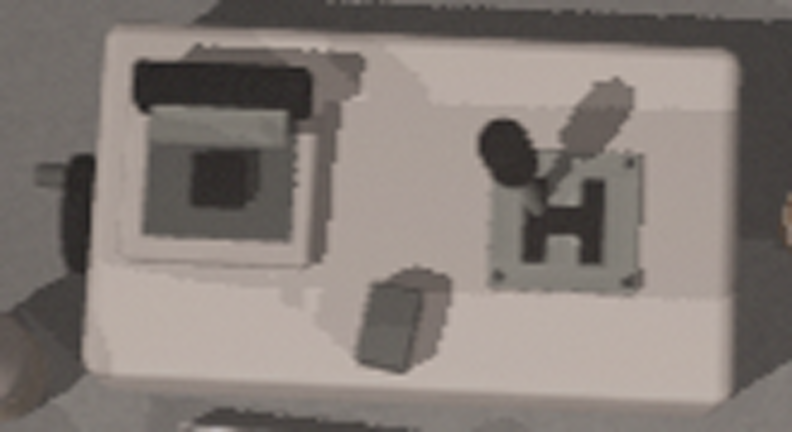

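View pics/sc.png

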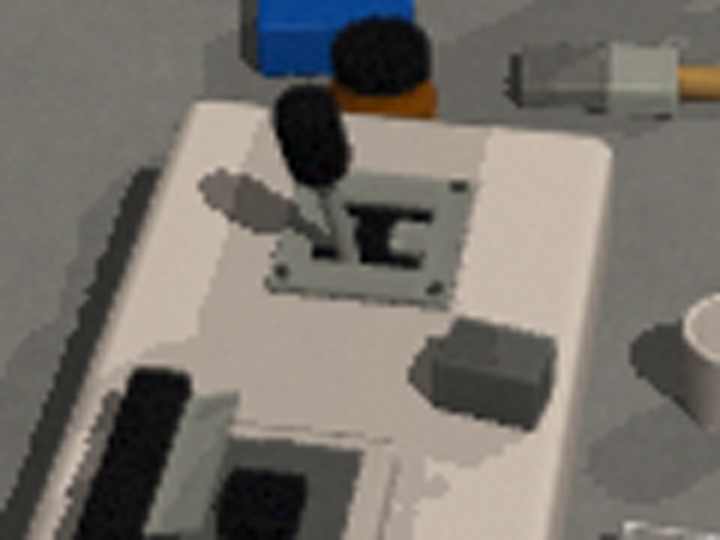

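```bash
cat >> h.py <<'E'
def px(u,v): return (180+(u-2)/4.8,140+(v-2)/4.8)
def lever(G,yaw,ac,fo,L=.150):
    d=np.array([np.tan(fo),-np.tan(ac),1]);d/=np.linalg.norm(d)
    c,s=np.cos(yaw),np.sin(yaw)
    return np.array([G[0],G[1],.035])+L*np.array([c*d[0]-s*d[1],s*d[0]+c*d[1],d[2]])
E
python3 - <<'E'
from h import *
W=lambda u,v,z:plane("top",px(u,v),z)
for a,b,z in(((90,378),(725,405),.09),((125,27),(720,48),.09),((490,286),(640,292),.101)):
    d=W(*a,z)-W(*b,z);print("yaw",np.arctan2(-d[0],d[1]))
G=W(566,221.5,.101);print(G)
im=cv2.imread("pics/top0.png");g=cv2.cvtColor(im,cv2.COLOR_BGR2GRAY)
def blob(g,x0,x1,y0,y1,th):
    m=np.zeros_like(g);m[y0:y1,x0:x1]=(g[y0:y1,x0:x1]<th)*255
    cs,_=cv2.findContours(m,0,2);c=max(cs,key=cv2.contourArea);M=cv2.moments(c);return M['m10']/M['m00'],M['m01']/M['m00'],M['m00']
kt=blob(g,275,292,158,182,60)
s=cv2.cvtColor(cv2.imread("pics/side0.png"),cv2.COLOR_BGR2GRAY);ks=blob(s,233,250,147,170,60);print(kt,ks)
o1,d1=ray("top",kt[:2]);o2,d2=ray("side",ks[:2])
A=np.c_[d1,-d2];x=np.linalg.lstsq(A,o2-o1,rcond=None)[0];p,q=o1+x[0]*d1,o2+x[1]*d2;print("knob",(p+q)/2,np.linalg.norm(p-q))
yaw=-.06
for y in(-.08,-.05,-.02):
  for f in(.1,.15,.2,.24): K=lever(G,y,-.25,f);print(y,f,K.round(3),proj("top",K).round(1),proj("side",K).round(1))
for n,P in (("jar",(355,183)),):print(n,plane("top",P,.085))
E
```

```text
yaw -0.06314951909617951
yaw -0.05968155247770661
yaw -0.061799371641101386
[ 0.56494359 -0.04601469  0.101     ]
(285.4857621440536, 171.53098827470686, 99.5) (242.29737609329447, 156.18367346938774, 171.5)
knob [ 0.58555392 -0.01062792  0.18116763] 0.0019892778519674734
-0.08 0.1 [ 0.582 -0.01   0.18 ] [[285.4 173.3]] [[243.2 156.7]]
-0.08 0.15 [ 0.59  -0.011  0.179] [[285.6 170.6]] [[240.4 156.6]]
-0.08 0.2 [ 0.597 -0.012  0.178] [[285.8 168. ]] [[237.6 156.6]]
-0.08 0.24 [ 0.602 -0.013  0.176] [[286.1 166. ]] [[235.5 156.7]]
-0.05 0.1 [ 0.581 -0.01   0.18 ] [[285.2 173.7]] [[243.6 156.8]]
-0.05 0.15 [ 0.588 -0.01   0.179] [[285.3 171. ]] [[240.8 156.8]]
-0.05 0.2 [ 0.596 -0.011  0.178] [[285.5 168.4]] [[238.  156.9]]
-0.05 0.24 [ 0.601 -0.012  0.176] [[285.6 166.4]] [[235.8 157. ]]
-0.02 0.1 [ 0.58  -0.009  0.18 ] [[285.  174.1]] [[244. 157.]]
-0.02 0.15 [ 0.587 -0.01   0.179] [[285.1 171.4]] [[241.2 157. ]]
-0.02 0.2 [ 0.595 -0.01   0.178] [[285.1 168.8]] [[238.4 157.1]]
-0.02 0.24 [ 0.6   -0.011  0.176] [[285.2 166.8]] [[236.2 157.3]]
jar [ 0.57236353 -0.20526536  0.085     ]
```

The views agree. Gate at (0.565, -0.046), machine yaw -0.061, knob at (0.586, -0.011, 0.181), so fore is about +0.125. I'll turn the tool to the machine's axes, shut the fingers and go to a hover ahead of the knob.

>>> step_arm(moves=[{"rz": 9.6,"dz": -10,"gripper": -1},{"rz": 9.7,"dz": -10,"gripper": -1},{"dx": 10,"dy": -20,"gripper": -1},{"dx": 25,"dy": -41,"gripper": -1},{"dx": 25,"dy": -41,"gripper": -1},{"dx": 25,"dy": -41,"gripper": -1},{"dx": 25,"dy": -41,"gripper": -1},{"dx": 25,"dy": -41,"gripper": -1},{"dx": 25,"dy": -41,"gripper": -1},{"dx": 25,"dy": -41,"gripper": -1},{"dx": 25,"dy": -41,"gripper": -1},{"dx": 25,"dy": -41,"gripper": -1},{"dx": 25,"dy": -41,"gripper": -1},{"dx": 25,"dy": -41,"gripper": -1},{"dx": 25,"dy": -41,"gripper": -1},{"dx": 25,"dy": -41,"gripper": -1},{"dx": 25,"dy": -41,"gripper": -1},{"dx": 25,"dy": -41,"gripper": -1},{"dx": 20,"dy": -27,"gripper": -1},{"gripper": -1}])

```text
invalid input at $.moves[0]: expected keys rx, ry, rz, dx, dy, dz, gripper
```

```bash
cat >> h.py <<'E'
G=np.array([.565,-.046]);YAW=-.061
def st():
    o=r.get_obs();p=np.array(o["tcp_pos"]);c,s=np.cos(YAW),np.sin(YAW);d=p[:2]-G
    X=cv2.Rodrigues(np.array(o["orientation"]))[0]
    print("t",round(o["clock"],2),"f,l,z mm",(1e3*np.array([c*d[0]+s*d[1],-s*d[0]+c*d[1],p[2]])).round(1),"toolx ang-yaw deg",np.degrees(np.arctan2(X[1,0],X[0,0])-YAW).round(2),"zaxis",X[:,2].round(3),"F",np.round(o["contact_force"],1),"w",round(o["grip_width"],3))
E
python3 -c "from h import *;st()"
```

```text
t 0.1 f,l,z mm [-343.9 -625.1  252.4] toolx ang-yaw deg 19.3 zaxis [-0.001  0.002 -1.   ] F [-0.5 -0.2  0.1] w 0.086
```

>>> step_arm(moves=[{"rx": 0,"ry": 0,"rz": 9.6,"dx": 0,"dy": 0,"dz": -10,"gripper": -1},{"rx": 0,"ry": 0,"rz": 9.7,"dx": 0,"dy": 0,"dz": -10,"gripper": -1},{"rx": 0,"ry": 0,"rz": 0,"dx": 10,"dy": -20,"dz": 0,"gripper": -1},{"rx": 0,"ry": 0,"rz": 0,"dx": 25,"dy": -41,"dz": 0,"gripper": -1},{"rx": 0,"ry": 0,"rz": 0,"dx": 25,"dy": -41,"dz": 0,"gripper": -1},{"rx": 0,"ry": 0,"rz": 0,"dx": 25,"dy": -41,"dz": 0,"gripper": -1},{"rx": 0,"ry": 0,"rz": 0,"dx": 25,"dy": -41,"dz": 0,"gripper": -1},{"rx": 0,"ry": 0,"rz": 0,"dx": 25,"dy": -41,"dz": 0,"gripper": -1},{"rx": 0,"ry": 0,"rz": 0,"dx": 25,"dy": -41,"dz": 0,"gripper": -1},{"rx": 0,"ry": 0,"rz": 0,"dx": 25,"dy": -41,"dz": 0,"gripper": -1},{"rx": 0,"ry": 0,"rz": 0,"dx": 25,"dy": -41,"dz": 0,"gripper": -1},{"rx": 0,"ry": 0,"rz": 0,"dx": 25,"dy": -41,"dz": 0,"gripper": -1},{"rx": 0,"ry": 0,"rz": 0,"dx": 25,"dy": -41,"dz": 0,"gripper": -1},{"rx": 0,"ry": 0,"rz": 0,"dx": 25,"dy": -41,"dz": 0,"gripper": -1},{"rx": 0,"ry": 0,"rz": 0,"dx": 25,"dy": -41,"dz": 0,"gripper": -1},{"rx": 0,"ry": 0,"rz": 0,"dx": 25,"dy": -41,"dz": 0,"gripper": -1},{"rx": 0,"ry": 0,"rz": 0,"dx": 25,"dy": -41,"dz": 0,"gripper": -1},{"rx": 0,"ry": 0,"rz": 0,"dx": 25,"dy": -41,"dz": 0,"gripper": -1},{"rx": 0,"ry": 0,"rz": 0,"dx": 20,"dy": -27,"dz": 0,"gripper": -1},{"rx": 0,"ry": 0,"rz": 0,"dx": 0,"dy": 0,"dz": 0,"gripper": -1}])

```text
clock: 2.6
tcp_pos: [0.6292, -0.01, 0.2725]
orientation: [-3.139, 0.088, 0.001]
contact_force: [-1.4, -0.3, 0.9]
grip_width: 0.0
gripper_force: 0.0
```

```bash
python3 -c "from h import *;st()"
```

```text
t 2.6 f,l,z mm [ 61.9  39.9 272.5] toolx ang-yaw deg 0.27 zaxis [-0.001  0.002 -1.   ] F [-1.4 -0.3  0.9] w 0.0
```

>>> step_arm(moves=[{"rx": 0,"ry": 0,"rz": 0,"dx": 0,"dy": 0,"dz": 20,"gripper": -1},{"rx": 0,"ry": 0,"rz": 0,"dx": 0,"dy": 1,"dz": 20,"gripper": -1},{"rx": 0,"ry": 0,"rz": 0,"dx": 0,"dy": 1,"dz": 20,"gripper": -1},{"rx": 0,"ry": 0,"rz": 0,"dx": 0,"dy": 0,"dz": 15,"gripper": -1},{"rx": 0,"ry": 0,"rz": 0,"dx": 0,"dy": 0,"dz": 12,"gripper": -1},{"rx": 0,"ry": 0,"rz": 0,"dx": -5,"dy": 0,"dz": 0,"gripper": -1},{"rx": 0,"ry": 0,"rz": 0,"dx": -5,"dy": 0,"dz": 0,"gripper": -1},{"rx": 0,"ry": 0,"rz": 0,"dx": -4,"dy": 0,"dz": 0,"gripper": -1},{"rx": 0,"ry": 0,"rz": 0,"dx": -4,"dy": 0,"dz": 0,"gripper": -1},{"rx": 0,"ry": 0,"rz": 0,"dx": -4,"dy": 0,"dz": 0,"gripper": -1},{"rx": 0,"ry": 0,"rz": 0,"dx": -4,"dy": 0,"dz": 0,"gripper": -1},{"rx": 0,"ry": 0,"rz": 0,"dx": -4,"dy": 0,"dz": 0,"gripper": -1},{"rx": 0,"ry": 0,"rz": 0,"dx": -3,"dy": 0,"dz": 0,"gripper": -1},{"rx": 0,"ry": 0,"rz": 0,"dx": -2,"dy": 0,"dz": 0,"gripper": -1},{"rx": 0,"ry": 0,"rz": 0,"dx": 0,"dy": 0,"dz": 0,"gripper": -1}])

```text
clock: 4.47
tcp_pos: [0.5933, -0.0133, 0.1863]
orientation: [3.14, -0.096, -0.0]
contact_force: [1.6, -0.5, 1.3]
grip_width: 0.0002
gripper_force: 0.8
```

```bash
cat >> h.py <<'E'
def look(tag):
    a=r.grab_frame("top")[150:220,260:340];b=r.grab_frame("side")[125:195,215:295]
    cv2.imwrite(f"pics/{tag}.png",np.hstack([cv2.resize(x,(400,350),interpolation=cv2.INTER_CUBIC) for x in(a,b)]))
E
python3 -c "from h import *;st();look('a1')"
```

```text
t 4.47 f,l,z mm [ 26.3  34.3 186.3] toolx ang-yaw deg -0.0 zaxis [-0. -0. -1.] F [ 1.6 -0.5  1.3] w 0.0
```

View pics/a1.png

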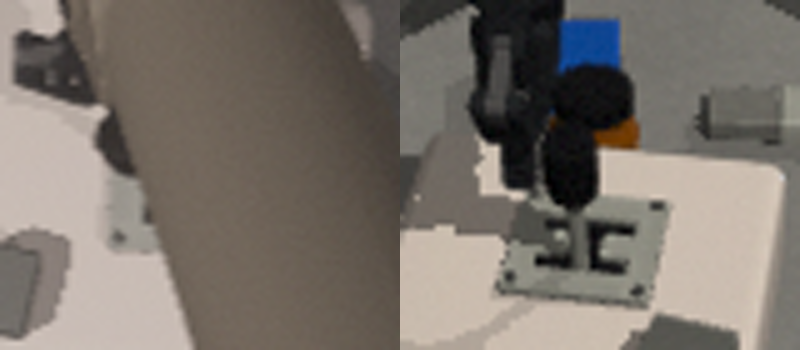

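```bash
python3 -c "
from h import *
for f in(-.03,0,.03,.06): print(f,proj('side',lever(G,YAW,-.25,f)).round(1),proj('side',lever(G,YAW,-.25,f,.13)).round(1))
b=cv2.cvtColor(cv2.imread('pics/a1.png'),cv2.COLOR_BGR2GRAY)
for y in(160,180,195): x=np.where(b[y,530:620]<62)[0]+530;print(y,x.min(),x.max(),215+((x.min()+x.max())/2-400)/5, 125+y/5)"
```

```text
-0.03 [[250.8 157.3]] [[251.  162.1]]
0 [[249.1 157.1]] [[249.6 162. ]]
0.03 [[247.4 157. ]] [[248.1 161.9]]
0.06 [[245.7 156.9]] [[246.6 161.8]]
160 530 596 247.6 157.0
180 530 597 247.7 161.0
195 550 595 249.5 164.0
```

The side view shows the knob upright fore and aft, its centre at about (249,157), so fore is about 0.01: it is at the cross channel. Next I go round to its left and push right.

>>> step_arm(moves=[{"rx": 0,"ry": 0,"rz": 0,"dx": 10,"dy": 0,"dz": 0,"gripper": -1},{"rx": 0,"ry": 0,"rz": 0,"dx": 8,"dy": -10,"dz": 0,"gripper": -1},{"rx": 0,"ry": 0,"rz": 0,"dx": 0,"dy": -20,"dz": 0,"gripper": -1},{"rx": 0,"ry": 0,"rz": 0,"dx": 0,"dy": -20,"dz": 0,"gripper": -1},{"rx": 0,"ry": 0,"rz": 0,"dx": -15,"dy": 0,"dz": 0,"gripper": -1},{"rx": 0,"ry": 0,"rz": 0,"dx": -15,"dy": 0,"dz": 0,"gripper": -1},{"rx": 0,"ry": 0,"rz": 0,"dx": -13,"dy": 0,"dz": 0,"gripper": -1},{"rx": 0,"ry": 0,"rz": 0,"dx": 0,"dy": 4,"dz": 0,"gripper": -1},{"rx": 0,"ry": 0,"rz": 0,"dx": 0,"dy": 5,"dz": 0,"gripper": -1},{"rx": 0,"ry": 0,"rz": 0,"dx": 0,"dy": 5,"dz": 0,"gripper": -1},{"rx": 0,"ry": 0,"rz": 0,"dx": 0,"dy": 5,"dz": 0,"gripper": -1},{"rx": 0,"ry": 0,"rz": 0,"dx": 0,"dy": 5,"dz": 0,"gripper": -1},{"rx": 0,"ry": 0,"rz": 0,"dx": 0,"dy": 5,"dz": 0,"gripper": -1},{"rx": 0,"ry": 0,"rz": 0,"dx": 0,"dy": 5,"dz": 0,"gripper": -1},{"rx": 0,"ry": 0,"rz": 0,"dx": 0,"dy": 0,"dz": 0,"gripper": -1}])

```text
clock: 6.45
tcp_pos: [0.5695, 0.0035, 0.1864]
orientation: [3.14, -0.097, 0.0]
contact_force: [0.9, 1.3, 2.2]
grip_width: -0.0
gripper_force: 1.8
```

```bash
python3 -c "from h import *;st()"
```

```text
t 6.45 f,l,z mm [  1.5  49.7 186.4] toolx ang-yaw deg -0.05 zaxis [ 0. -0. -1.] F [0.9 1.3 2.2] w -0.0
```

>>> step_arm(moves=[{"rx": 0,"ry": 0,"rz": 0,"dx": 0,"dy": 5,"dz": 0,"gripper": -1},{"rx": 0,"ry": 0,"rz": 0,"dx": 0,"dy": 5,"dz": 0,"gripper": -1},{"rx": 0,"ry": 0,"rz": 0,"dx": 0,"dy": 5,"dz": 0,"gripper": -1},{"rx": 0,"ry": 0,"rz": 0,"dx": 0,"dy": 5,"dz": 0,"gripper": -1},{"rx": 0,"ry": 0,"rz": 0,"dx": 0,"dy": 5,"dz": 0,"gripper": -1},{"rx": 0,"ry": 0,"rz": 0,"dx": 0,"dy": 5,"dz": 0,"gripper": -1},{"rx": 0,"ry": 0,"rz": 0,"dx": 0,"dy": 4,"dz": 0,"gripper": -1},{"rx": 0,"ry": 0,"rz": 0,"dx": 0,"dy": 4,"dz": 0,"gripper": -1},{"rx": 0,"ry": 0,"rz": 0,"dx": 0,"dy": 4,"dz": 0,"gripper": -1},{"rx": 0,"ry": 0,"rz": 0,"dx": 0,"dy": 4,"dz": 0,"gripper": -1},{"rx": 0,"ry": 0,"rz": 0,"dx": 0,"dy": 3,"dz": 0,"gripper": -1},{"rx": 0,"ry": 0,"rz": 0,"dx": 0,"dy": 2,"dz": 0,"gripper": -1},{"rx": 0,"ry": 0,"rz": 0,"dx": 0,"dy": 0,"dz": 0,"gripper": -1}])

```text
clock: 8.07
tcp_pos: [0.5661, -0.0469, 0.186]
orientation: [3.14, -0.096, -0.001]
contact_force: [1.0, 1.9, 0.5]
grip_width: -0.0
gripper_force: 0.6
```

```bash
python3 -c "
from h import *;st();look('a2')
for f in(-.1,0,.1): print(f,proj('side',lever(G,YAW,.25,f)).round(1))"
```

```text
t 8.07 f,l,z mm [  1.1  -0.9 186. ] toolx ang-yaw deg -0.01 zaxis [-0.001 -0.    -1.   ] F [1.  1.9 0.5] w -0.0
-0.1 [[259.2 140.8]]
0 [[253.8 140.1]]
0.1 [[248.3 139.9]]
```

View pics/a2.png

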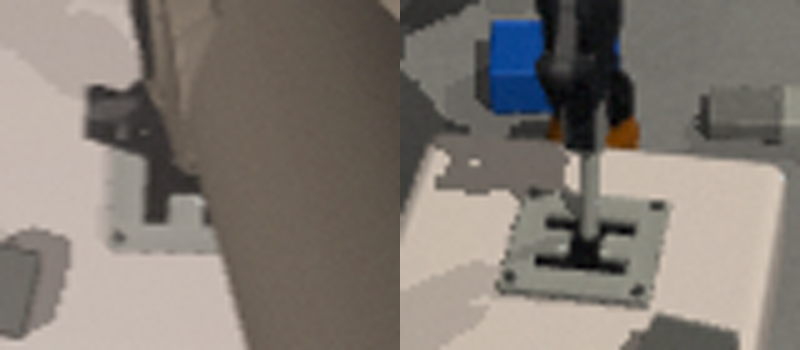

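The side view shows the stem base at (591,236), at the far (right) column and in line with the cross channel. I'll push a little further, to the wall.

>>> step_arm(moves=[{"rx": 0,"ry": 0,"rz": 0,"dx": 0,"dy": 2,"dz": 0,"gripper": -1},{"rx": 0,"ry": 0,"rz": 0,"dx": 0,"dy": 2,"dz": 0,"gripper": -1},{"rx": 0,"ry": 0,"rz": 0,"dx": 0,"dy": 0,"dz": 0,"gripper": -1}])

```text
clock: 8.55
tcp_pos: [0.5658, -0.0509, 0.1861]
orientation: [3.14, -0.096, -0.001]
contact_force: [0.0, 1.3, -1.1]
grip_width: 0.0004
gripper_force: 0.7
```

```bash
python3 -c "from h import *;st()"
```

```text
t 8.55 f,l,z mm [  1.1  -4.9 186.1] toolx ang-yaw deg -0.02 zaxis [-0.001 -0.    -1.   ] F [ 0.   1.3 -1.1] w 0.0
```

>>> step_arm(moves=[{"rx": 0,"ry": 0,"rz": 0,"dx": 0,"dy": 2,"dz": 0,"gripper": -1},{"rx": 0,"ry": 0,"rz": 0,"dx": 0,"dy": 2,"dz": 0,"gripper": -1},{"rx": 0,"ry": 0,"rz": 0,"dx": 0,"dy": 0,"dz": 0,"gripper": -1}])

```text
clock: 8.93
tcp_pos: [0.5657, -0.0546, 0.1863]
orientation: [-3.14, 0.096, 0.0]
contact_force: [-0.2, 2.5, -0.1]
grip_width: -0.0001
gripper_force: 1.1
```

```bash
python3 -c "from h import *;st()"
```

```text
t 8.93 f,l,z mm [  1.2  -8.6 186.3] toolx ang-yaw deg -0.01 zaxis [-0.  0. -1.] F [-0.2  2.5 -0.1] w -0.0
```

>>> step_arm(moves=[{"rx": 0,"ry": 0,"rz": 0,"dx": 0,"dy": -10,"dz": 0,"gripper": -1},{"rx": 0,"ry": 0,"rz": 0,"dx": -12,"dy": -4,"dz": 0,"gripper": -1},{"rx": 0,"ry": 0,"rz": 0,"dx": -15,"dy": 0,"dz": 0,"gripper": -1},{"rx": 0,"ry": 0,"rz": 0,"dx": -15,"dy": 0,"dz": 0,"gripper": -1},{"rx": 0,"ry": 0,"rz": 0,"dx": 0,"dy": 15,"dz": 0,"gripper": -1},{"rx": 0,"ry": 0,"rz": 0,"dx": 0,"dy": 15,"dz": 0,"gripper": -1},{"rx": 0,"ry": 0,"rz": 0,"dx": 0,"dy": 13,"dz": 0,"gripper": -1},{"rx": 0,"ry": 0,"rz": 0,"dx": 5,"dy": 0,"dz": 0,"gripper": -1},{"rx": 0,"ry": 0,"rz": 0,"dx": 5,"dy": 0,"dz": 0,"gripper": -1},{"rx": 0,"ry": 0,"rz": 0,"dx": 5,"dy": 0,"dz": 0,"gripper": -1},{"rx": 0,"ry": 0,"rz": 0,"dx": 5,"dy": 0,"dz": 0,"gripper": -1},{"rx": 0,"ry": 0,"rz": 0,"dx": 5,"dy": 0,"dz": 0,"gripper": -1},{"rx": 0,"ry": 0,"rz": 0,"dx": 5,"dy": 0,"dz": 0,"gripper": -1},{"rx": 0,"ry": 0,"rz": 0,"dx": 5,"dy": 0,"dz": 0,"gripper": -1},{"rx": 0,"ry": 0,"rz": 0,"dx": 5,"dy": 0,"dz": 0,"gripper": -1},{"rx": 0,"ry": 0,"rz": 0,"dx": 4,"dy": 0,"dz": 0,"gripper": -1},{"rx": 0,"ry": 0,"rz": 0,"dx": 4,"dy": 0,"dz": 0,"gripper": -1},{"rx": 0,"ry": 0,"rz": 0,"dx": 0,"dy": 0,"dz": 0,"gripper": -1}])

```text
clock: 11.18
tcp_pos: [0.5703, -0.0841, 0.1861]
orientation: [-3.14, 0.096, -0.0]
contact_force: [-0.7, 0.5, -0.8]
grip_width: 0.0
gripper_force: 0.5
```

```bash
python3 -c "
from h import *;st();look('a3')"
```

```text
t 11.18 f,l,z mm [  7.6 -37.7 186.1] toolx ang-yaw deg -0.0 zaxis [ 0.  0. -1.] F [-0.7  0.5 -0.8] w 0.0
```

View pics/a3.png

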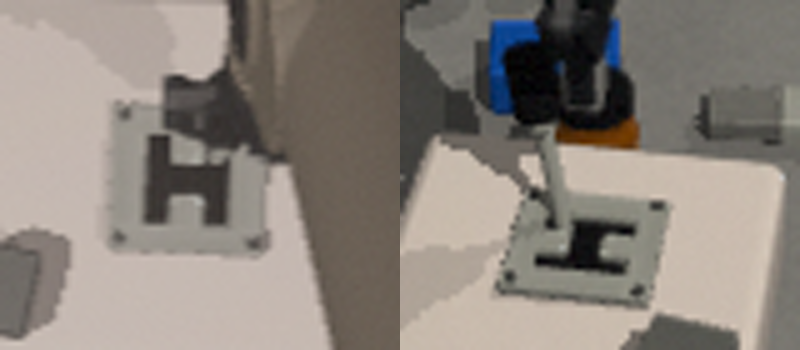

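The lever is now in the third slot, with the stem base at (558,220) and the knob forward. I'll press it to the end stop.

>>> step_arm(moves=[{"rx": 0,"ry": 0,"rz": 0,"dx": 2,"dy": 0,"dz": 0,"gripper": -1},{"rx": 0,"ry": 0,"rz": 0,"dx": 2,"dy": 0,"dz": 0,"gripper": -1},{"rx": 0,"ry": 0,"rz": 0,"dx": 1,"dy": 0,"dz": 0,"gripper": -1},{"rx": 0,"ry": 0,"rz": 0,"dx": 0,"dy": 0,"dz": 0,"gripper": -1}])

```text
clock: 11.78
tcp_pos: [0.5751, -0.0844, 0.1863]
orientation: [3.14, -0.096, -0.0]
contact_force: [-1.2, -0.1, -0.5]
grip_width: 0.0
gripper_force: 0.7
```

```bash
python3 -c "from h import *;st()"
```

```text
t 11.78 f,l,z mm [ 12.4 -37.8 186.3] toolx ang-yaw deg -0.01 zaxis [-0. -0. -1.] F [-1.2 -0.1 -0.5] w 0.0
```

>>> step_arm(moves=[{"rx": 0,"ry": 0,"rz": 0,"dx": 2,"dy": 0,"dz": 0,"gripper": -1},{"rx": 0,"ry": 0,"rz": 0,"dx": 1,"dy": 0,"dz": 0,"gripper": -1},{"rx": 0,"ry": 0,"rz": 0,"dx": 0,"dy": 0,"dz": 0,"gripper": -1}])

```text
clock: 12.15
tcp_pos: [0.5782, -0.0846, 0.1863]
orientation: [3.14, -0.096, 0.0]
contact_force: [-1.8, -0.4, -0.2]
grip_width: -0.0
gripper_force: 0.7
```

```bash
python3 -c "from h import *;st()"
```

```text
t 12.15 f,l,z mm [ 15.5 -37.7 186.3] toolx ang-yaw deg -0.01 zaxis [ 0. -0. -1.] F [-1.8 -0.4 -0.2] w -0.0
```

>>> step_arm(moves=[{"rx": 0,"ry": 0,"rz": 0,"dx": 2,"dy": 0,"dz": 0,"gripper": -1},{"rx": 0,"ry": 0,"rz": 0,"dx": 1,"dy": 0,"dz": 0,"gripper": -1},{"rx": 0,"ry": 0,"rz": 0,"dx": 0,"dy": 0,"dz": 0,"gripper": -1}])

```text
clock: 12.52
tcp_pos: [0.5806, -0.0847, 0.1861]
orientation: [3.14, -0.096, -0.002]
contact_force: [-3.5, 0.5, -0.3]
grip_width: -0.0001
gripper_force: 1.7
```

```bash
python3 -c "from h import *;st()
im=r.grab_frame('side');cv2.imwrite('pics/s4.png',im)
g=cv2.cvtColor(im,cv2.COLOR_BGR2GRAY)
for y in (140,144,147): print(y,g[y,225:262])
for f in(.2,.24,.28,.3): print(f,proj('side',lever(G,YAW,.25,f)).round(1),proj('side',lever(G,YAW,.25,f,.13)).round(1),proj('side',lever(G,YAW,.25,f,.115)).round(1))"
```

```text
t 12.53 f,l,z mm [ 17.9 -37.7 186.1] toolx ang-yaw deg -0.01 zaxis [-0.001  0.    -1.   ] F [-3.5  0.5 -0.3] w -0.0
140 [114 115 114 103 100  48  44  25   4   4  13   5   4   9   6   9   5  11
  31  33  16  10  13  24  32  78  93  33  15  17  17  13  12  18  28  51
 116]
144 [ 56 100 100 100  99  49  50  45  18   4  12  14  10   5  11  17  12  13
  20  38  22  21  23  22  28  78  94  16  18  15  24  16  17  19  16  19
  51]
147 [ 51  56 102 100  98  98 102  95  78  20   6  10  13  13  15  14  19  16
  19  33  43  10  16  18  20  34  21  13   9  10  14  19  12   9  14  15
  49]
0.2 [[242.9 140.1]] [[244.2 147.2]] [[245.2 152.4]]
0.24 [[240.8 140.4]] [[242.4 147.4]] [[243.6 152.6]]
0.28 [[238.7 140.7]] [[240.6 147.7]] [[242.  152.8]]
0.3 [[237.6 140.9]] [[239.7 147.9]] [[241.2 153. ]]
```

>>> step_arm(moves=[{"rx": 0,"ry": 0,"rz": 0,"dx": 2,"dy": 0,"dz": 0,"gripper": -1},{"rx": 0,"ry": 0,"rz": 0,"dx": 0,"dy": 0,"dz": 0,"gripper": -1}])

```text
clock: 12.82
tcp_pos: [0.5822, -0.0847, 0.1858]
orientation: [-3.14, 0.096, 0.004]
contact_force: [-6.4, 0.2, -1.8]
grip_width: -0.0003
gripper_force: 2.5
```

```bash
python3 -c "from h import *;st()"
```

```text
t 12.82 f,l,z mm [ 19.5 -37.6 185.8] toolx ang-yaw deg 0.0 zaxis [-0.002  0.    -1.   ] F [-6.4  0.2 -1.8] w -0.0
```

>>> step_arm(moves=[{"rx": 0,"ry": 0,"rz": 0,"dx": 2,"dy": 0,"dz": 0,"gripper": -1},{"rx": 0,"ry": 0,"rz": 0,"dx": 1,"dy": 0,"dz": 0,"gripper": -1},{"rx": 0,"ry": 0,"rz": 0,"dx": 0,"dy": 0,"dz": 0,"gripper": -1}])

```text
clock: 13.2
tcp_pos: [0.5841, -0.0849, 0.1854]
orientation: [-3.14, 0.096, 0.007]
contact_force: [-8.3, 0.1, -0.7]
grip_width: 0.0004
gripper_force: 3.6
```

```bash
python3 -c "from h import *;st()"
```

```text
t 13.2 f,l,z mm [ 21.5 -37.6 185.4] toolx ang-yaw deg -0.0 zaxis [-0.005  0.    -1.   ] F [-8.3  0.1 -0.7] w 0.0
```

Firm resistance with the position lagging: it is at the stop. I'll back off, raise the arm and look.

>>> step_arm(moves=[{"rx": 0,"ry": 0,"rz": 0,"dx": -5,"dy": 0,"dz": 0,"gripper": -1},{"rx": 0,"ry": 0,"rz": 0,"dx": -15,"dy": 0,"dz": 0,"gripper": -1},{"rx": 0,"ry": 0,"rz": 0,"dx": -20,"dy": 0,"dz": -10,"gripper": -1},{"rx": 0,"ry": 0,"rz": 0,"dx": -20,"dy": 0,"dz": -30,"gripper": -1},{"rx": 0,"ry": 0,"rz": 0,"dx": -10,"dy": 20,"dz": -30,"gripper": -1},{"rx": 0,"ry": 0,"rz": 0,"dx": -10,"dy": 40,"dz": -20,"gripper": -1},{"rx": 0,"ry": 0,"rz": 0,"dx": 0,"dy": 45,"dz": 0,"gripper": -1},{"rx": 0,"ry": 0,"rz": 0,"dx": 0,"dy": 45,"dz": 0,"gripper": -1},{"rx": 0,"ry": 0,"rz": 0,"dx": 0,"dy": 45,"dz": 0,"gripper": -1},{"rx": 0,"ry": 0,"rz": 0,"dx": 0,"dy": 45,"dz": 0,"gripper": -1},{"rx": 0,"ry": 0,"rz": 0,"dx": 0,"dy": 30,"dz": 0,"gripper": -1},{"rx": 0,"ry": 0,"rz": 0,"dx": 0,"dy": 0,"dz": 0,"gripper": -1},{"rx": 0,"ry": 0,"rz": 0,"dx": 0,"dy": 0,"dz": 0,"gripper": -1}])

```text
clock: 14.82
tcp_pos: [0.4902, -0.3487, 0.2767]
orientation: [-3.14, 0.095, -0.002]
contact_force: [0.5, 0.5, -1.1]
grip_width: 0.0001
gripper_force: 0.0
```

```bash
python3 -c "
from h import *;st();look('a5')
t=r.grab_frame('top');cv2.imwrite('pics/t5.png',t)
for f in(.2,.24,.28): print(f,*[proj(n,lever(G,YAW,.25,f)).round(1) for n in('top','side')])
for n,x0,x1,y0,y1 in(('top',285,325,150,185),('side',228,246,130,150)):
    g=cv2.cvtColor(r.grab_frame(n),cv2.COLOR_BGR2GRAY);m=np.zeros_like(g);m[y0:y1,x0:x1]=(g[y0:y1,x0:x1]<60)*255
    for c in cv2.findContours(m,0,2)[0]:
        M=cv2.moments(c)
        if M['m00']>20: print(n,M['m10']/M['m00'],M['m01']/M['m00'],M['m00'])
"
```

```text
t 14.82 f,l,z mm [ -56.2 -306.7  276.7] toolx ang-yaw deg 0.04 zaxis [ 0.002 -0.    -1.   ] F [ 0.5  0.5 -1.1] w 0.0
0.2 [[314.  169.3]] [[242.9 140.1]]
0.24 [[313.9 167.2]] [[240.8 140.4]]
0.28 [[313.8 165.2]] [[238.7 140.7]]
top 294.4264705882353 181.5686274509804 34.0
top 313.7394468704512 164.42503639010187 114.5
side 237.67084377610692 141.10108604845445 199.5
```

View pics/a5.png

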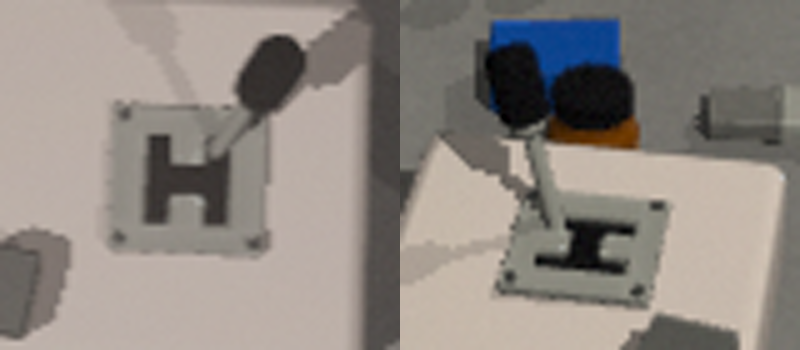

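The lever is fully home in the third slot, with the knob at (313.7,164.4) in the top view and (237.7,141.1) in the side view. Both match fore of about 0.28 or slightly more. The arm is clear of everything.

```bash
python3 -c "
from bench import r
print(r.hand_in())"
```

```text
the job is handed in; nothing more can be done
None
```

The lever is fully home in the third slot, both cameras put fore at about 0.28 rad, the arm is clear of everything, and the job was handed in at about 15 s; no verdict came back, and I did not re-measure the bystanders.

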